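# Rock the tube rack on its rest to the slant mark and hold it

## Robot

A 6-joint arm with a two-finger parallel gripper is mounted at the origin on the work surface. World frame = base frame: x ahead of the robot, y to its left, z up, the work surface at z = 0. Lengths are in m, angles in rad, forces in N, time in s.
With the tool pointing down it reaches from about 0.35 to 0.85 m from the base axis. Payload 8.1 kg.
Tool frame: the origin (TCP) lies at the very end of the fingers, on their centre line; the grasp point (between the pads) lies 19 mm behind it; z points along the fingers, y is the line along which they close (so a half turn about z gives the same grasp; the last joint's range is limited). The gripper opens to 93 mm and grips with 3 to 60 N. Pads are 15 mm wide; open, the fingers measure 128 mm over their backs; the gripper's body (75 mm by 188 mm) begins 65 mm behind the grasp point.
Start: joints at [1.136, 0.13, 1.488, -0, 1.523, -0.085], TCP at [0.206, 0.564, 0.219] pointing down, gripper open.
Joint ranges: [-2.96, 2.96], [-0.89, 2.26], [0.02, 2.5], [-1.34, 4.48], [0, 2.73], [-2.66, 2.66]. Speed limits (rad/s): [2.39, 2.39, 2.79, 3.14, 3.14, 3.14].

## Interface

Orientations are given as a rotation vector (axis times angle).
In Python, from plant import monitor, eyes, ticket gives the robot as it stands.
- The arm moves only by the tool arm_command, never from a script. Its argument "deltas" is a list that holds one entry, the list of rows, each a list of 6 numbers: the shift along the world's x, y, z in cm, then the turn, a rotation vector about the world's x, y, z in degrees. In form: [[[tx, ty, tz, rx, ry, rz], ...]]. A call has 1 to 12 rows; each row shifts and turns the commanded pose from where the row before left it; what a row does not reach is not made up. A row lasts 1/12 s, in which the tool goes at most 41.7 mm and 7.16 degrees, less where a joint would pass 70% of its speed; a pose out of reach is approached as far as the arm can. A call is refused whole if a number of a shift passes 4.17 or a number of a turn 7.16, either way. A call with a gripper value outside its range is refused whole. "gripper" is the opening, from -1 (shut) to 1 (fully open), set as the call begins (left out, the last holds). The fingers move at their own pace and stop on an object; "squeeze" is the grip in N (left out, the last holds). Time passes only in rows, so rows that do not move let the fingers close. It gives the time, the measured TCP pose, the force, the opening and the grip force at its end, in the units of the state.
- monitor.read_state(): the state, without advancing time (a new reading comes with each control period).
- eyes.read_camera(name): name is "scene" or "top"; returns the picture (384x512x3 uint8, blue, green, red); there is no depth.
- eyes.camera_model(name): a dict with "fx", "fy", "cx", "cy" (pixels), "k1" (the pictures are not rectified: a ray, as slopes to the right and down, at radius r is drawn at 1 + k1 r^2 times it, then the intrinsics apply), "rvec" (rotation vector, rad) and "tvec" (3), from world to camera coordinates, as OpenCV has them. Camera axes: x right, y down, z forward; pixel columns grow to the right and rows downward; lengths in m; the calibration is good to about 2 mm. A picture is of the moment at which its call begins. camera_model takes no time and is no camera call.
- ticket.close_job(): hands the job in; it is judged then, once.
The state is a dict: "t": time; "q": joint angles; "dq": joint speeds; "joint_torque": joint torques, N m; "tool_pos": TCP position; "orientation": TCP orientation; "force": force on the tool from outside, world axes, zero at the start; "wrist_torque": the same for the moment, N m; "opening": finger opening in m; "gripper_force": force on a finger pad.
Only numpy, scipy, OpenCV 4.12 (cv2) and the standard library are available. Lean on these libraries where they do the work, as an engineer would, in place of code of your own. Each camera call takes 0.05 s, during which the arm holds its last target. There are 200 camera calls.

## Task

Take the tube rack that has the pointer gauge by its top bar, lift it off the table, and set its middle level and crosswise on the hump of the wooden rest. Then, keeping it on the hump, gently rock it, lowering the end towards which the gauge's index tab is set, until the swinging pointer settles on the tab, and finish with the program still holding the rack there so that the tubes can be inspected at that slant; do not let go. Leave the sanitiser bottle, the plain rack and the swab box alone.

Things in the scene. Friction and masses are not known exactly. Their poses are not given: they have to be found in the camera images.
- rack: White tube rack with twelve orange-capped tubes fixed in it, 50 (x) by 160 (y) mm, caps to 122 mm high, 0.36 to 0.54 kg. End plates carry a top bar: 14 mm thick (x), 158 mm long (y), 161 to 183 mm above the underside. Origin: centre of the flat underside; y along its length, z up, x out of the face of the pointer gauge on its side, which at the start faces away from the robot.
- grip_bar (a point): Centre of the rack's top bar, 172 mm above the rack's underside; the place to grip, fingers closing along the rack's x.
- pointer (a joint): Angle (rad) of the gauge's slim dark pointer, a free, damped pendulum that hangs plumb: 0 when the rack is level, positive when the tip swings to the rack's +y end, that is when the +y end is lowered; equals the slant once settled (about a second). Limits -0.65 to 0.65.
- index (a joint): Angle (rad) at which the gauge's black index tab is set, same zero and sense as pointer; stiff, stays as set, 0.20 to 0.44 (always towards the rack's +y end). The pointer is on the mark when both angles agree. Tab 11 mm wide, 10 mm tall, standing 12 mm out, just outside the circle of the pointer's tip.
- pointer_tip (a point): Tip of the pointer, 80 mm from its pivot, bent outward by 10 mm; the pivot is on the gauge's face, 114 mm above the rack's underside, midway along its length. The white gauge plate is 116 mm wide, its face 28 mm from the rack's mid-plane.
- mark (a point): The point of the pointer tip's circle, 80 mm from the pivot, in front of the middle of the index tab.
- rest: Rest made of light timber, fixed to the table: an uneven block 100 mm (x) by 70 mm (y), 26 mm high (30 mm along its -y edge), with one rounded hump along x over its middle. Origin: centre of the underside; x along the hump.
- hump (a point): Middle of the hump's crown, 48 mm above the table. The crown is part of a cylinder of 15 mm radius along the rest's x, so a rack turned about that cylinder's axis (15 mm below this point) stays in touch. Crosswise means that the rack's x lies along the hump; the rack's middle is the centre of its underside.
- sanitiser: Bystander: white pump bottle, 64 mm across, 196 mm high; origin under its centre.
- plain_rack: Bystander: lower white tube rack without bar or gauge, 120 by 60 mm, 90 mm high; origin under its centre.
- swab_box: Bystander: flat cardboard box, 80 by 120 mm, 35 mm high; origin under its centre.
- low_end (a point): Middle of the underside's lower edge at the rack's +y end, 80 mm from the rack's origin; the end that is lowered, and must stay off the table while on the hump.

How it is judged:
By the outcome, as a careful person would: the job done as asked, in the order asked, and still so for the second after the job is handed in, while the arm keeps its last pose, push and grip.
It also fails if it takes over 51 s, if anything falls off the work surface, if the arm or the gripper's body presses on something with over 40 N, if the wrist force passes 120 N, or if a joint passes its speed limit or range.

## Working session

There is one attempt and no reset: what is moved stays moved. The work goes in short steps, Python scripts to look and compute and a tool call to move; the robot and the scene stay as the last step left them, time stands still between calls to the robot, and variables do not carry over. Pictures are saved under pics/ and viewed, at most 10 in all, crops included, and the job is handed in when it is done.

Besides the shell and the picture viewer there is one more tool, called after ">>>" as a command line: name --argument value ..., lists and objects as JSON in quotes. arm_command: Moves the arm, as the interface text tells. Its arguments: {"type":"object","properties":{"deltas":{"type":"array"},"gripper":{"type":"number"},"squeeze":{"type":"number"}},"required":["deltas"]}

```bash
mkdir -p pics; ls; cat > h.py <<'E'
import cv2, numpy as np
from plant import monitor, eyes, ticket
def cam(n):
    m=eyes.camera_model(n); R=cv2.Rodrigues(np.array(m['rvec'],float))[0]; return m,R,np.array(m['tvec'],float).ravel()
def proj(n,P):
    m,R,t=cam(n); c=np.atleast_2d(P)@R.T+t; s=c[:,:2]/c[:,2:]; s=s*(1+m['k1']*(s**2).sum(1,keepdims=True))
    return s*[m['fx'],m['fy']]+[m['cx'],m['cy']]
def ray(n,uv):
    m,R,t=cam(n); d=(np.array(uv,float)-[m['cx'],m['cy']])/[m['fx'],m['fy']]; s=d.copy()
    for _ in range(20): s=d/(1+m['k1']*(s@s))
    return -R.T@t, R.T@np.r_[s,1]
def atz(n,uv,z):
    o,d=ray(n,uv); return o+d*(z-o[2])/d[2]
def tri(a,b):
    o1,d1=ray('scene',a);o2,d2=ray('top',b)
    A=np.c_[d1,-d2]; k=np.linalg.lstsq(A,o2-o1,rcond=None)[0]
    p,q=o1+k[0]*d1,o2+k[1]*d2; return (p+q)/2,np.linalg.norm(p-q)
E
python3 - <<'E'
from h import *
for n in('scene','top'):
    m,R,t=cam(n);print(m,-R.T@t)
    cv2.imwrite(f'pics/{n}0.png',cv2.resize(eyes.read_camera(n),(800,600),interpolation=cv2.INTER_CUBIC))
print(monitor.read_state())
E
```

```text
pics
{'fx': 414.4972935771619, 'fy': 414.4972935771619, 'cx': 251.0981946365519, 'cy': 196.0604020149117, 'k1': -0.04906707201217097, 'rvec': array([ 0.70094537,  2.55881211, -1.23596897]), 'tvec': array([ 0.51789778, -0.09977455,  1.63207611])} [1.10997272 0.90025118 0.9483427 ]
{'fx': 439.5184275518424, 'fy': 439.5184275518424, 'cx': 248.25674989571218, 'cy': 190.94852541380925, 'k1': -0.16653356409251582, 'rvec': array([ 2.18303056, -2.14133771,  0.12281137]), 'tvec': array([-0.01740795,  0.60093388,  1.45178684])} [ 0.4318806  -0.00847907  1.51080007]
{'t': 0.1, 'q': array([ 1.13558131e+00,  1.31091148e-01,  1.48918744e+00,  1.93306055e-05,
        1.52298134e+00, -8.54161902e-02]), 'dq': array([-0.00065583, -0.00342989, -0.00245418, -0.00087604, -0.0005138 ,
       -0.00086345]), 'joint_torque': array([ 4.08278247e-04, -5.61345756e+01, -4.93094444e+01,  7.69739645e-02,
        2.91325460e-02, -4.31696253e-05]), 'tool_pos': array([0.20538854, 0.56320292, 0.21767968]), 'orientation': array([-5.46589028e-01, -3.09322245e+00,  2.52255327e-03]), 'force': array([ 0.18139381, -0.67030889,  0.29263652]), 'wrist_torque': array([ 0.05891521, -0.02502327, -0.01663194]), 'gripper_force': 0.0, 'opening': 0.09314559892512196}
```

View pics/scene0.png

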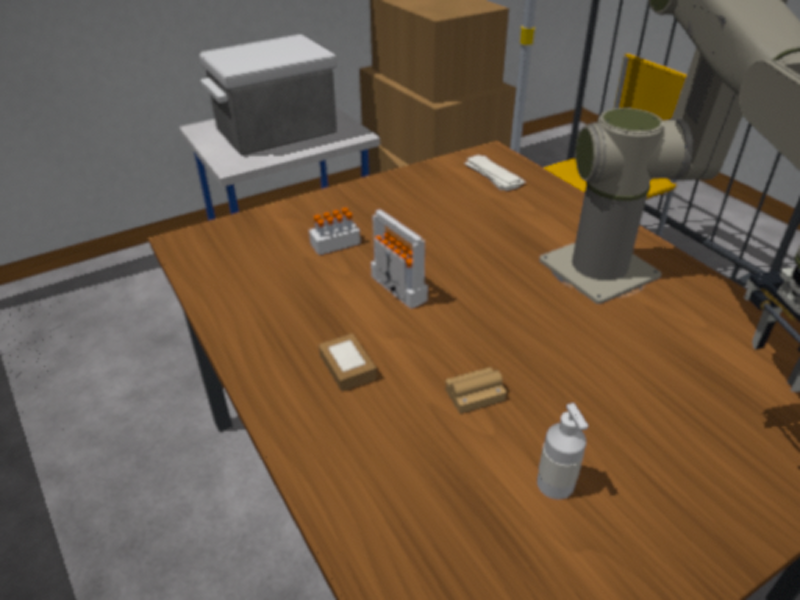

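View pics/top0.png

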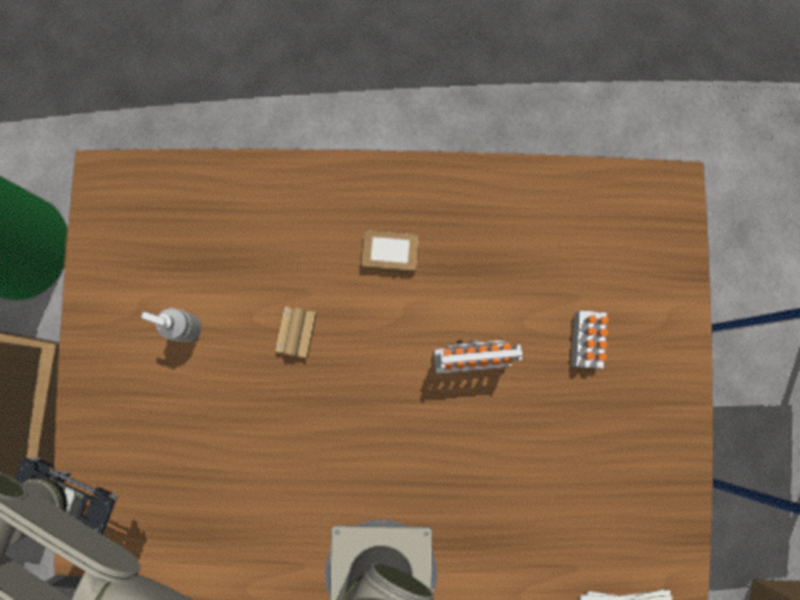

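```bash
python3 - <<'E'
from h import *
s=eyes.read_camera('scene');t=eyes.read_camera('top')
def c(im,x,y,w,h,k):
    return cv2.resize(im[y:y+h,x:x+w],None,fx=k,fy=k,interpolation=cv2.INTER_CUBIC)
a=c(t,170,190,50,43,7); b=c(t,270,205,64,43,7)
d=c(s,230,130,50,70,4)[:280]; e=c(s,280,230,50,40,7)
M=np.zeros((600,800,3),np.uint8)
M[:301,:350]=a;M[:301,350:798]=b;M[305:585,360:560]=d;M[305:585,:350]=e
cv2.imwrite('pics/m1.png',M)
E
```

```text
(no output)
```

View pics/m1.png

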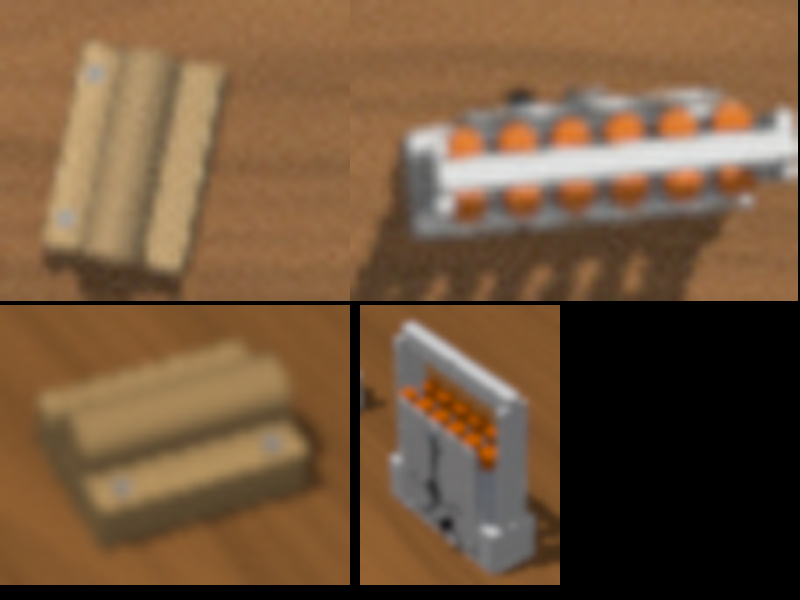

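```bash
python3 - <<'E'
from h import *
f=lambda x,y,ox,oy,k,u,v:((x-ox+.5)/k+u-.5,(y-oy+.5)/k+v-.5)
T=lambda x,y:f(x,y,0,0,7,170,190)
B=lambda x,y:f(x,y,350,0,7,270,205)
S=lambda x,y:f(x,y,0,305,7,280,230)
D=lambda x,y:f(x,y,360,305,4,230,130)
ang=lambda a,b:np.degrees(np.arctan2(*(b-a)[1::-1]))
l,r=atz('top',B(441,173),.183),atz('top',B(793,148),.183)
print('bar top',l,r,np.linalg.norm(l-r),ang(r,l),(l+r)/2)
l,r=atz('scene',D(409,325),.183),atz('scene',D(522,400),.183)
print('bar scene',l,r,np.linalg.norm(l-r),ang(l,r),(l+r)/2)
c=[atz('top',T(*p),z) for p,z in[((85,42),.026),((225,65),.03),((182,272),.03),((42,250),.026)]]
c=np.array(c);print('rest',c.round(4),c.mean(0),ang(c[3],c[0]),ang(c[2],c[1]),np.linalg.norm(c[0]-c[1]),np.linalg.norm(c[3]-c[0]))
a,b=atz('top',T(143,50),.048),atz('top',T(106,262),.048)
print('hump',a,b,ang(b,a),(a+b)/2)
c=np.array([atz('scene',S(*p),z) for p,z in[((85,485),.026),((310,447),.026),((38,402),.03),((240,347),.03)]])
print('rest scene',c.round(4),c.mean(0),ang(c[1],c[0]),ang(c[3],c[2]))
for q in(.2,.3,.44):pass
E
```

```text
bar top [ 0.46968804 -0.11185938  0.183     ] [ 0.48285999 -0.26490983  0.183     ] 0.15361621356488261 94.91891284788132 [ 0.47627402 -0.18838461  0.183     ]
bar scene [ 0.48500435 -0.25811984  0.183     ] [ 0.46455631 -0.09851818  0.183     ] 0.16090621737361577 97.30091987916455 [ 0.47478033 -0.17831901  0.183     ]
rest [[0.5819 0.2207 0.026 ]
 [0.5716 0.1514 0.03  ]
 [0.4711 0.1693 0.03  ]
 [0.4803 0.2382 0.026 ]] [0.52621383 0.19491225 0.028     ] -9.776322427796757 -10.056704727010674 0.07012848773064699 0.10311787636231957
hump [0.57635361 0.18918211 0.048     ] [0.47454449 0.20363388 0.048     ] -8.079142084944417 [0.52544905 0.196408   0.048     ]
rest scene [[0.579  0.2087 0.026 ]
 [0.4819 0.241  0.026 ]
 [0.5706 0.1597 0.03  ]
 [0.473  0.1779 0.03  ]] [0.5261202  0.19682905 0.028     ] -18.368704539564686 -10.579452486781863
```

```bash
cat >> h.py <<'E'
def rackpts(p,yaw,P,slant=0):  # rack frame -> world, level rack
    c,s=np.cos(yaw),np.sin(yaw); return np.atleast_2d(P)@np.array([[c,-s,0],[s,c,0],[0,0,1]]).T+p
E
python3 - <<'E'
from h import *
from scipy.optimize import least_squares
t=eyes.read_camera('top');s=eyes.read_camera('scene')
g=t[205:248,270:338].astype(int)
m=((g.min(2)>185)).astype(np.uint8)
n,L,st,ce=cv2.connectedComponentsWithStats(m)
i=1+np.argmax(st[1:,4]);ys,xs=np.where(L==i);print(st[i],ce[i]+[270,205])
print(cv2.minAreaRect(np.c_[xs,ys].astype(np.float32)))
P=np.c_[xs,ys]+[270,205.]
W=np.array([atz('top',p,.183) for p in P])[:,:2]
c=W.mean(0);d=np.linalg.svd(W-c)[2][0];print(c,np.degrees(np.arctan2(d[1],d[0])),np.ptp((W-c)@d))
for n,im in(('scene',s),('top',t)):
    p=np.array([.4755,-.184,0]);yaw=np.radians(6)
    print(n,'tip',proj(n,rackpts(p,yaw,[[.038,0,.034]])),[ (a,proj(n,rackpts(p,yaw,[[.034,.086*np.sin(a),.114-.086*np.cos(a)]])).round(1)[0]) for a in(.2,.25,.3,.35,.4,.44)])
x0,y0=230,130;d=s[150:210,225:280].max(2);
cv2.imwrite('pics/m2.png',cv2.resize(s[138:200,232:276],None,fx=9,fy=9,interpolation=cv2.INTER_CUBIC))
E
```

```text
[ 13  16  51  11 192] [308.58854167 227.10416667]
((37.97000503540039, 22.290000915527344), (5.656854152679443, 50.20458221435547), 81.8698959350586)
[ 0.4775429  -0.19082531] -83.33818181774001 0.15316181567225368
scene tip [[246.61921814 180.88672988]] [(0.2, array([250.2, 183.6])), (0.25, array([250.9, 184. ])), (0.3, array([251.6, 184.2])), (0.35, array([252.2, 184.5])), (0.4, array([252.9, 184.7])), (0.44, array([253.4, 184.8]))]
top tip [[299.46450695 217.86325252]] [(0.2, array([294.4, 219.6])), (0.25, array([293.2, 219.6])), (0.3, array([292. , 219.7])), (0.35, array([290.9, 219.8])), (0.4, array([289.7, 219.9])), (0.44, array([288.8, 220. ]))]
```

View pics/m2.png

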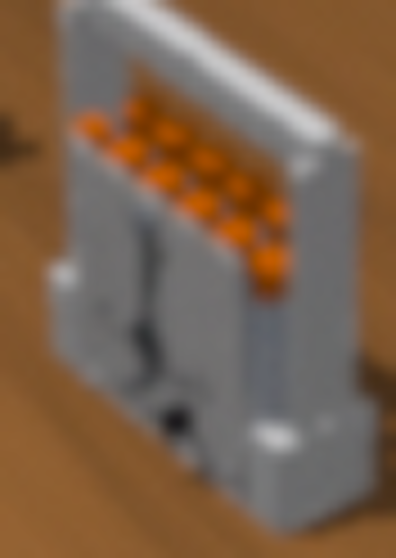

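>>> arm_command --deltas '[[[1.1, -3.1, 0.8, 0, 0, -2.65], [1.1, -3.1, 0.8, 0, 0, -2.65], [1.1, -3.1, 0.8, 0, 0, -2.65], [1.1, -3.1, 0.8, 0, 0, -2.65], [1.1, -3.1, 0.8, 0, 0, -2.65], [1.1, -3.1, 0.8, 0, 0, -2.65], [1.1, -3.1, 0.8, 0, 0, -2.65], [1.1, -3.1, 0.8, 0, 0, -2.65], [1.1, -3.1, 0.8, 0, 0, -2.65], [1.1, -3.1, 0.8, 0, 0, -2.65], [1.1, -3.1, 0, 0, 0, -2.65], [1.1, -3.1, 0, 0, 0, -2.65]]]' --gripper 1

```text
t: 1.3
tool_pos: [0.338, 0.1904, 0.2995]
orientation: [1.375, 2.823, 0.002]
force: [0.7, 0.7, -0.8]
opening: 0.0927
gripper_force: 0.0
```

>>> arm_command --deltas '[[[1.1, -3.1, 0, 0, 0, -2.65], [1.1, -3.1, 0, 0, 0, -2.65], [1.1, -3.1, 0, 0, 0, -2.65], [1.1, -3.1, 0, 0, 0, -2.65], [1.1, -3.1, 0, 0, 0, -2.65], [1.1, -3.1, 0, 0, 0, -2.65], [1.1, -3.1, 0, 0, 0, -2.65], [1.1, -3.1, 0, 0, 0, -2.65], [1.1, -3.1, 0, 0, 0, -2.65], [1.1, -3.1, 0, 0, 0, -2.65], [1.1, -3.1, 0, 0, 0, -2.65], [0.5, -0.5, 0, 0, 0, -0.5]]]'

```text
t: 2.3
tool_pos: [0.4639, -0.1584, 0.2981]
orientation: [2.057, 2.374, -0.002]
force: [-0.3, -0.7, -1.2]
opening: 0.0932
gripper_force: 0.0
```

>>> arm_command --deltas '[[[0, 0, 0, 0, 0, 0]]]'

```text
t: 2.38
tool_pos: [0.4638, -0.1559, 0.298]
orientation: [-2.053, -2.376, 0.001]
force: [0.2, 0.5, 0.0]
opening: 0.0929
gripper_force: 0.0
```

```bash
python3 - <<'E'
from h import *
t=eyes.read_camera('top');s=eyes.read_camera('scene')
a=cv2.resize(t[180:260,240:350],None,fx=5,fy=5,interpolation=cv2.INTER_CUBIC)
b=cv2.resize(s[120:205,220:300],None,fx=3,fy=3,interpolation=cv2.INTER_CUBIC)
M=np.zeros((400,800,3),np.uint8);M[:400,:550]=a;M[:255,555:795]=b
cv2.imwrite('pics/m3.png',M)
st=monitor.read_state();R=cv2.Rodrigues(st['orientation'])[0];print(st['tool_pos'],R.round(3),st['q'],st['t'])
print(np.degrees(np.arctan2(R[1,1],R[0,1])))
E
```

```text
[ 0.46337433 -0.15372538  0.29843817] [[-0.148  0.989 -0.001]
 [ 0.989  0.148  0.001]
 [ 0.001 -0.001 -1.   ]] [-4.25755243e-01 -1.93418768e-01  1.66130185e+00  4.68192770e-04
  1.67465339e+00 -5.74743152e-01] 2.4833
8.539160762321256
```

View pics/m3.png

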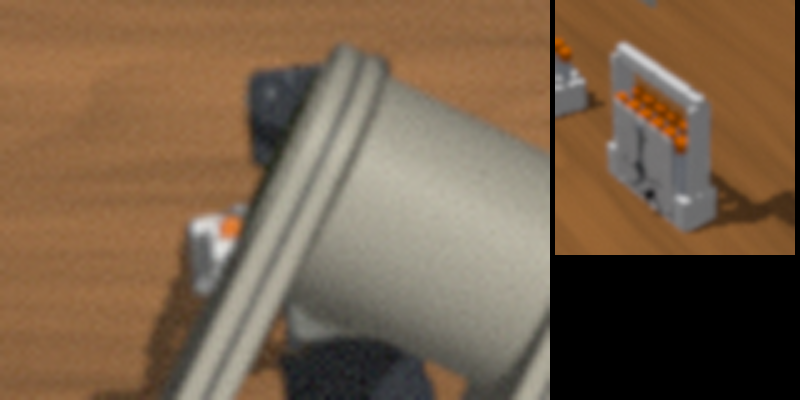

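>>> arm_command --deltas '[[[0.7, -1.6, -0.5, 0, 0, -1.0], [0.6, -1.6, -1, 0, 0, -1.0], [0, 0, -2, 0, 0, 0], [0, 0, -2, 0, 0, 0], [0, 0, -2, 0, 0, 0], [0, 0, -2, 0, 0, 0], [0, 0, -2, 0, 0, 0], [0, 0, -1.5, 0, 0, 0], [0, 0, -1, 0, 0, 0], [0, 0, -0.5, 0, 0, 0], [0, 0, 0, 0, 0, 0], [0, 0, 0, 0, 0, 0]]]'

```text
t: 3.48
tool_pos: [0.477, -0.186, 0.1545]
orientation: [2.09, 2.344, 0.0]
force: [0.5, -0.2, -0.1]
opening: 0.0932
gripper_force: 0.0
```

```bash
python3 - <<'E'
from h import *
st=monitor.read_state();R=cv2.Rodrigues(st['orientation'])[0];print(st['tool_pos'],R.round(3),np.degrees(np.arctan2(R[1,1],R[0,1])))
s=eyes.read_camera('scene')
cv2.imwrite('pics/m4.png',cv2.resize(s[100:205,210:310],None,fx=5,fy=5,interpolation=cv2.INTER_CUBIC))
E
```

```text
[ 0.47700236 -0.18597386  0.15450969] [[-0.114  0.993  0.001]
 [ 0.993  0.114 -0.   ]
 [-0.001  0.001 -1.   ]] 6.560093767879704
```

View pics/m4.png

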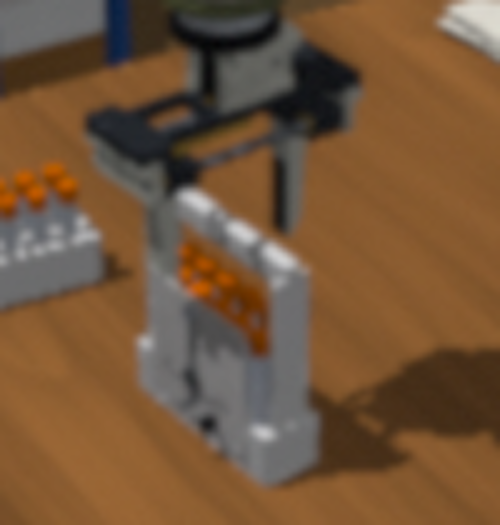

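>>> arm_command --deltas '[[[0, 0, 0, 0, 0, 0], [0, 0, 0, 0, 0, 0], [0, 0, 0, 0, 0, 0], [0, 0, 0, 0, 0, 0], [0, 0, 0, 0, 0, 0], [0, 0, 0, 0, 0, 0], [0, 0, 0, 0, 0, 0], [0, 0, 0, 0, 0, 0], [0, 0, 0, 0, 0, 0], [0, 0, 0, 0, 0, 0]]]' --gripper -1 --squeeze 20

```text
t: 4.37
tool_pos: [0.4766, -0.1863, 0.1536]
orientation: [-2.092, -2.344, 0.0]
force: [0.2, 0.1, 0.3]
opening: 0.0309
gripper_force: 0.0
```

>>> arm_command --deltas '[[[0, 0, 0, 0, 0, 0], [0, 0, 0, 0, 0, 0], [0, 0, 0, 0, 0, 0], [0, 0, 0, 0, 0, 0]]]' --squeeze 50

```text
t: 4.7
tool_pos: [0.4766, -0.1863, 0.1536]
orientation: [-2.092, -2.344, -0.0]
force: [0.6, -0.4, -1.1]
opening: 0.0137
gripper_force: 50.0
```

>>> arm_command --deltas '[[[0, 0, 0.5, 0, 0, 0], [0, 0, 1, 0, 0, 0], [0, 0, 1.5, 0, 0, 0], [0, 0, 2, 0, 0, 0], [0.1, 1, 2, 0, 0, -0.5], [0.2, 2, 2, 0, 0, -0.8], [0.3, 2, 1, 0, 0, -1], [0.3, 2, 0, 0, 0, -1], [0.3, 2, 0, 0, 0, -1], [0.3, 2, 0, 0, 0, -1], [0.3, 2, 0, 0, 0, -1], [0.3, 2, 0, 0, 0, -1]]]'

```text
t: 5.7
tool_pos: [0.4975, -0.0353, 0.2543]
orientation: [2.238, 2.205, 0.0]
force: [0.2, -0.5, -2.8]
opening: 0.0134
gripper_force: 50.0
```

>>> arm_command --deltas '[[[0.3, 2.2, 0, 0, 0, -1], [0.3, 2.2, 0, 0, 0, -1], [0.3, 2.2, 0, 0, 0, -1], [0.3, 2.2, 0, 0, 0, -1], [0.3, 2.2, 0, 0, 0, -1], [0.3, 2.2, 0, 0, 0, -1], [0.3, 2.2, 0, 0, 0, -1], [0.3, 2.2, 0, 0, 0, -1], [0.3, 2, 0, 0, 0, -0.9], [0.1, 1.5, 0, 0, 0, 0], [0, 0.7, 0, 0, 0, 0], [0, 0, 0, 0, 0, 0]]]'

```text
t: 6.7
tool_pos: [0.5253, 0.1829, 0.2539]
orientation: [-2.399, -2.028, 0.0]
force: [0.2, -0.7, -4.2]
opening: 0.0136
gripper_force: 50.0
```

>>> arm_command --deltas '[[[0, 0, 0, 0, 0, 0], [0, 0, 0, 0, 0, 0], [0, 0, 0, 0, 0, 0], [0, 0, 0, 0, 0, 0], [0, 0, 0, 0, 0, 0], [0, 0, 0, 0, 0, 0]]]'

```text
t: 7.2
tool_pos: [0.5257, 0.1812, 0.2537]
orientation: [2.402, 2.025, 0.0]
force: [-0.2, -0.2, -4.3]
opening: 0.0136
gripper_force: 50.0
```

```bash
python3 - <<'E'
from h import *
st=monitor.read_state();R=cv2.Rodrigues(st['orientation'])[0];print(st['tool_pos'],R.round(3),np.degrees(np.arctan2(R[1,1],R[0,1])),st['force'],st['wrist_torque'])
s=eyes.read_camera('scene');t=eyes.read_camera('top')
print(proj('scene',[st['tool_pos']]),proj('top',[st['tool_pos']]))
u,v=proj('scene',[st['tool_pos']])[0].astype(int)
a=s[v-35:v+85,u-50:u+50];cv2.imwrite('pics/s5.png',s);cv2.imwrite('pics/t5.png',t)
u2,v2=proj('top',[st['tool_pos']])[0].astype(int)
b=t[v2-40:v2+40,u2-40:u2+40]
M=np.zeros((600,800,3),np.uint8);M[:600,:500]=cv2.resize(a,(500,600),interpolation=cv2.INTER_CUBIC);M[:300,500:]=cv2.resize(b,(300,300),interpolation=cv2.INTER_CUBIC)
print(u,v,u2,v2);cv2.imwrite('pics/m5.png',M)
E
```

```text
[0.52565977 0.1812142  0.25370949] [[ 0.169  0.986  0.   ]
 [ 0.986 -0.169 -0.   ]
 [-0.     0.    -1.   ]] -9.731142948872401 [-0.24031585 -0.22105503 -4.29805522] [-0.03865255  0.05298225 -0.04121442]
[[305.86813545 184.93251979]] [[182.80707291 207.07648801]]
305 184 182 207
```

View pics/m5.png

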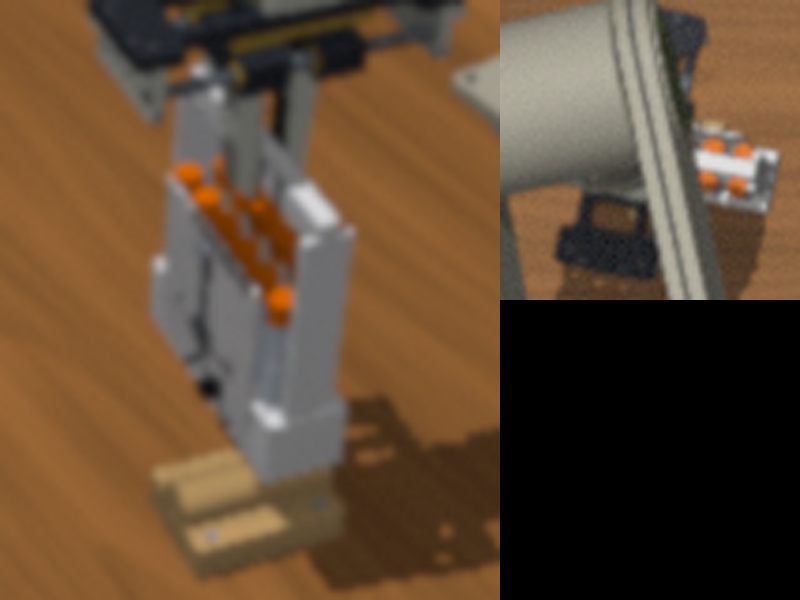

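```bash
python3 - <<'E'
from h import *
tp=np.array([.5257,.1812,.2537-.1536]);yaw=np.radians(-9.73)
for d in(-.01,-.005,0,.005,.01):
    S=lambda P:((proj('scene',rackpts(tp,yaw,np.array(P)+[0,d,0]))-[255,149]+.5)*5-.5).round(0).tolist()
    T=lambda P:((proj('top',rackpts(tp,yaw,np.array(P)+[0,d,0]))-[142,167]+.5)*3.75+[499.5,-.5]).round(0).tolist()
    print(d,'S',S([[.025,.08,0],[-.025,.08,0],[.007,.079,.183],[-.007,.079,.183],[.028,0,.114],[.038,0,.034]]),'T',T([[.025,-.08,0],[-.025,-.08,0],[0,-.079,.183]]))
d=0
for a in np.arange(.15,.45,.05): print(a,((proj('scene',rackpts(tp,yaw,[[.034,.086*np.sin(a)+d,.114-.086*np.cos(a)]]))-[255,149]+.5)*5).round())
E
```

```text
-0.01 S [[253.0, 474.0], [331.0, 451.0], [307.0, 214.0], [331.0, 208.0], [199.0, 239.0], [177.0, 348.0]] T [[789.0, 157.0], [777.0, 214.0], [765.0, 171.0]]
-0.005 S [[257.0, 480.0], [335.0, 457.0], [312.0, 220.0], [336.0, 214.0], [203.0, 244.0], [180.0, 354.0]] T [[783.0, 156.0], [772.0, 213.0], [758.0, 170.0]]
0 S [[261.0, 486.0], [339.0, 463.0], [316.0, 225.0], [340.0, 219.0], [207.0, 249.0], [184.0, 359.0]] T [[777.0, 155.0], [766.0, 212.0], [752.0, 169.0]]
0.005 S [[265.0, 491.0], [343.0, 469.0], [321.0, 231.0], [345.0, 225.0], [210.0, 254.0], [187.0, 364.0]] T [[772.0, 153.0], [760.0, 211.0], [745.0, 167.0]]
0.01 S [[269.0, 497.0], [347.0, 474.0], [325.0, 236.0], [350.0, 230.0], [214.0, 259.0], [191.0, 370.0]] T [[766.0, 152.0], [755.0, 210.0], [739.0, 166.0]]
0.15 [[199. 378.]]
0.2 [[203. 382.]]
0.25 [[206. 385.]]
0.30000000000000004 [[209. 388.]]
0.3500000000000001 [[212. 391.]]
0.40000000000000013 [[215. 393.]]
0.45000000000000007 [[218. 395.]]
```

>>> arm_command --deltas '[[[0, 0.5, 0, 0, 0, 0], [0, 0.5, 0, 0, 0, 0], [0, 0.5, -0.5, 0, 0, 0], [0, 0, -1, 0, 0, 0], [0, 0, -1, 0, 0, 0], [0, 0, -1, 0, 0, 0], [0, 0, -0.7, 0, 0, 0], [0, 0, -0.3, 0, 0, 0], [0, 0, 0, 0, 0, 0], [0, 0, 0, 0, 0, 0], [0, 0, 0, 0, 0, 0], [0, 0, 0, 0, 0, 0]]]'

```text
t: 8.3
tool_pos: [0.5261, 0.1967, 0.2095]
orientation: [2.401, 2.025, 0.002]
force: [-0.2, 0.1, -2.8]
opening: 0.0134
gripper_force: 50.0
```

```bash
python3 - <<'E'
from h import *
st=monitor.read_state();print(st['tool_pos'],st['force'],st['wrist_torque'])
s=eyes.read_camera('scene');t=eyes.read_camera('top')
a=s[165:255,262:342];b=t[190:240,175:225]
M=np.zeros((540,800,3),np.uint8);M[:540,:480]=cv2.resize(a,(480,540),interpolation=cv2.INTER_CUBIC);M[:300,490:790]=cv2.resize(b,(300,300),interpolation=cv2.INTER_CUBIC)
cv2.imwrite('pics/m6.png',M)
E
```

```text
[0.52607954 0.19673414 0.20945449] [-0.17350691  0.09905736 -2.83333909] [-0.01815074  0.08879482 -0.03004713]
```

View pics/m6.png

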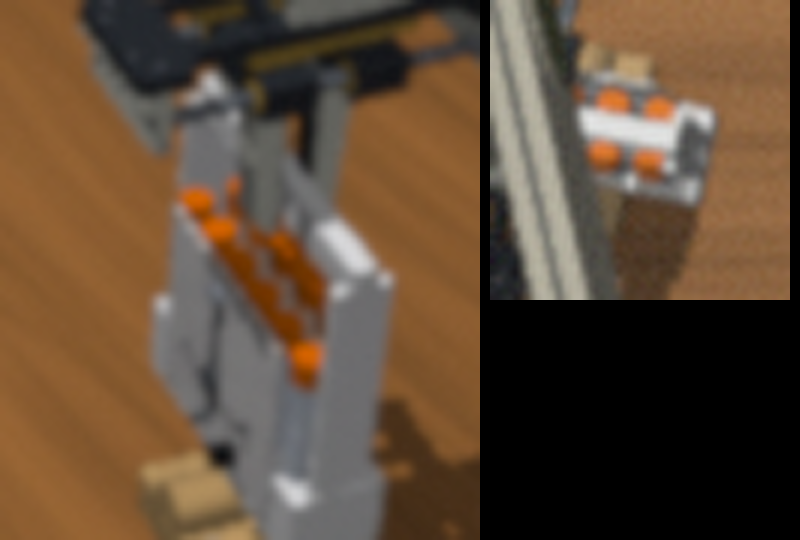

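>>> arm_command --deltas '[[[0, 0, -0.3, 0, 0, 0], [0, 0, -0.2, 0, 0, 0], [0, 0, -0.1, 0, 0, 0], [0, 0, 0, 0, 0, 0], [0, 0, 0, 0, 0, 0]]]'

```text
t: 8.82
tool_pos: [0.5255, 0.1966, 0.2024]
orientation: [-2.401, -2.026, 0.001]
force: [-0.1, 0.4, -3.3]
opening: 0.0138
gripper_force: 50.0
```

>>> arm_command --deltas '[[[0, 0, -0.1, 0, 0, 0], [0, 0, 0, 0, 0, 0], [0, 0, 0, 0, 0, 0], [0, 0, 0, 0, 0, 0]]]'

```text
t: 9.15
tool_pos: [0.5256, 0.1967, 0.2017]
orientation: [-2.401, -2.026, -0.0]
force: [0.5, -0.3, -3.6]
opening: 0.0135
gripper_force: 50.0
```

>>> arm_command --deltas '[[[0, 0, -0.1, 0, 0, 0], [0, 0, 0, 0, 0, 0], [0, 0, 0, 0, 0, 0], [0, 0, 0, 0, 0, 0]]]'

```text
t: 9.48
tool_pos: [0.526, 0.1968, 0.2015]
orientation: [2.401, 2.026, 0.002]
force: [-2.0, 0.1, 4.6]
opening: 0.0138
gripper_force: 50.0
```

>>> arm_command --deltas '[[[0.05, 0.29, 0, -0.985, 0.17, 0], [0.05, 0.29, -0.01, -0.985, 0.17, 0], [0.05, 0.29, -0.01, -0.985, 0.17, 0], [0.05, 0.29, -0.02, -0.985, 0.17, 0], [0.05, 0.29, -0.02, -0.985, 0.17, 0], [0.05, 0.29, -0.03, -0.985, 0.17, 0], [0, 0, 0, 0, 0, 0], [0, 0, 0, 0, 0, 0], [0, 0, 0, 0, 0, 0]]]'

```text
t: 10.23
tool_pos: [0.529, 0.2143, 0.2005]
orientation: [2.346, 1.98, -0.124]
force: [-2.2, -1.1, 7.3]
opening: 0.0135
gripper_force: 50.0
```

>>> arm_command --deltas '[[[0.05, 0.285, -0.03, -0.985, 0.17, 0], [0.05, 0.285, -0.035, -0.985, 0.17, 0], [0.05, 0.285, -0.045, -0.985, 0.17, 0], [0.05, 0.285, -0.045, -0.985, 0.17, 0], [0.05, 0.285, -0.05, -0.985, 0.17, 0], [0.05, 0.285, -0.06, -0.985, 0.17, 0], [0, 0, 0, 0, 0, 0], [0, 0, 0, 0, 0, 0], [0, 0, 0, 0, 0, 0], [0, 0, 0, 0, 0, 0], [0, 0, 0, 0, 0, 0], [0, 0, 0, 0, 0, 0]]]'

```text
t: 11.23
tool_pos: [0.532, 0.2313, 0.1978]
orientation: [2.289, 1.931, -0.241]
force: [-0.2, -1.1, 6.8]
opening: 0.0137
gripper_force: 50.0
```

>>> arm_command --deltas '[[[0, 0, 0, 0, 0, 0], [0, 0, 0, 0, 0, 0], [0, 0, 0, 0, 0, 0], [0, 0, 0, 0, 0, 0], [0, 0, 0, 0, 0, 0], [0, 0, 0, 0, 0, 0], [0, 0, 0, 0, 0, 0], [0, 0, 0, 0, 0, 0]]]'

```text
t: 11.9
tool_pos: [0.532, 0.2313, 0.1978]
orientation: [2.289, 1.931, -0.241]
force: [-1.6, -1.8, 6.3]
opening: 0.0132
gripper_force: 50.0
```

```bash
cat >> h.py <<'E'
def pose():
    st=monitor.read_state();R=cv2.Rodrigues(st['orientation'])[0]
    # rack axes: x=tool y, z=-tool z, y=z cross x
    Rr=np.c_[R[:,1],np.cross(-R[:,2],R[:,1]),-R[:,2]]
    return st,Rr,st['tool_pos']-Rr@[0,0,.1535]
def rp(P): st,Rr,o=pose(); return np.atleast_2d(P)@Rr.T+o
E
python3 - <<'E'
from h import *
st,Rr,o=pose();print(st['tool_pos'],o,Rr.round(3),np.arcsin(-Rr[2,1]),st['force'])
s=np.mean([eyes.read_camera('scene') for _ in range(6)],0).astype(np.uint8)
cv2.imwrite('pics/s7.png',s)
u0,v0=272,192
cv2.imwrite('pics/m7.png',cv2.resize(s[v0:v0+54,u0:u0+60],None,fx=11,fy=11,interpolation=cv2.INTER_CUBIC))
q=lambda P:((proj('scene',rp(P))-[u0,v0]+.5)*11).round().tolist()
th=np.arcsin(-Rr[2,1])
print('pivot',q([[.028,0,.114],[.038,0,.114]]),'tip',q([[.038,.08*np.sin(th),.114-.08*np.cos(th)],[.028,.08*np.sin(th),.114-.08*np.cos(th)]]))
for a in np.arange(.15,.46,.05): print(a.round(2),q([[.028,.085*np.sin(a),.114-.085*np.cos(a)],[.04,.085*np.sin(a),.114-.085*np.cos(a)]]))
E
```

```text
[0.53198302 0.2312511  0.19782168] [0.52673409 0.19955733 0.04772104] [[ 0.986  0.165  0.034]
 [-0.168  0.964  0.206]
 [ 0.001 -0.209  0.978]] 0.21084242987464136 [-1.55377136 -1.84771537  6.25087112]
pivot [[336.0, 336.0], [300.0, 346.0]] tip [[282.0, 567.0], [316.0, 558.0]]
0.15 [[307.0, 558.0], [266.0, 569.0]]
0.2 [[314.0, 569.0], [273.0, 580.0]]
0.25 [[320.0, 579.0], [280.0, 591.0]]
0.3 [[327.0, 589.0], [287.0, 601.0]]
0.35 [[335.0, 598.0], [294.0, 610.0]]
0.4 [[342.0, 607.0], [301.0, 619.0]]
0.45 [[349.0, 615.0], [308.0, 627.0]]
```

View pics/m7.png

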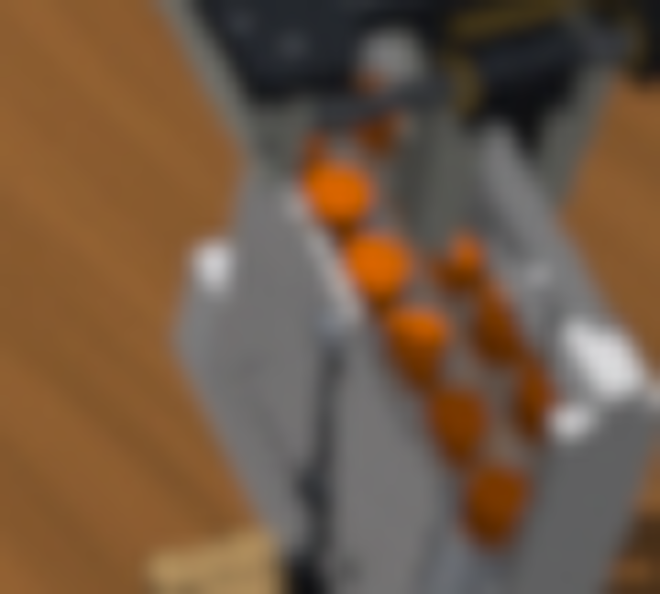

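```bash
python3 - <<'E'
from h import *
np.set_printoptions(linewidth=200)
s=cv2.imread('pics/s7.png').max(2);print('s7 rows 228.. cols 290..');print(s[228:256,290:312])
s=cv2.imread('pics/s5.png').max(2);print('s5 rows 205.. cols 285..');print(s[205:233,285:307])
E
```

```text
s7 rows 228.. cols 290..
[[128 119 114 111 109 109 113 114 115 112  98  83  93 110 116 116 112 104  99  97  98 108]
 [131 123 116 113 111 108 109 114 115 111  96  80  93 111 116 117 115 108 101  99 101 111]
 [132 126 119 114 112 108 107 112 115 111  93  76  91 111 116 117 116 112 104  99 100 106]
 [132 128 122 116 114 111 107 109 113 110  92  74  91 110 116 117 117 114 108 101  98  99]
 [134 130 125 118 115 113 108 107 111 108  89  73  91 112 116 117 117 116 113 108 102  97]
 [137 133 128 122 116 114 111 107 105 100  81  70  91 111 116 117 116 116 116 113 106  98]
 [138 137 133 126 119 115 112 106  97  86  71  70  93 111 116 116 116 117 116 115 110 102]
 [137 139 137 131 123 117 114 108  93  72  63  72  93 112 116 116 116 117 116 116 113 105]
 [133 137 139 136 128 119 115 110  93  66  56  68  92 111 116 116 116 116 116 116 114 105]
 [129 133 137 138 132 123 117 112 100  77  56  62  90 111 117 116 116 115 116 116 115 106]
 [130 129 133 136 135 128 120 116 109  90  64  63  90 111 116 117 116 115 116 116 114 106]
 [131 128 130 136 140 138 129 120 112  96  71  67  92 111 116 116 116 116 
[... 3347 characters left out ...]
2 140 124  92  56  36  38  59  87 105 111 115 116 112 107 110]
 [135 138 140 141 140 141 141 140 125  91  46  19  23  45  82 109 116 116 116 113 110 112]
 [135 135 136 140 140 141 141 139 131 102  62  32  27  48  83 109 116 117 116 112 111 115]
 [136 136 134 137 139 141 141 141 136 121  93  68  62  68  90 110 115 115 116 114 118 126]
 [138 137 135 135 136 140 141 141 139 133 122 109 100  93  98 110 115 115 116 120 140 157]
 [136 138 138 136 135 138 140 142 141 139 137 133 125 109 102 110 114 115 116 121 148 177]
 [134 137 139 137 135 136 137 140 142 141 141 138 133 116 102 107 113 114 115 114 134 169]
 [130 133 137 139 137 135 134 138 141 142 143 141 134 119  99  99 108 114 112 109 120 149]]
```

```bash
python3 - <<'E'
from h import *
np.set_printoptions(linewidth=220)
t=cv2.resize(cv2.imread('pics/top0.png'),(512,384),interpolation=cv2.INTER_AREA)
print('top0 rows 214.. cols 286..');print(t[213:226,285:310].max(2))
g=t.min(2);print('bar rows 218..240 cols 278..290');print(g[222:240,278:290]);print(g[218:236,326:338])
s=cv2.resize(cv2.imread('pics/scene0.png'),(512,384),interpolation=cv2.INTER_AREA)
print('scene0 rows 160 cols 240');print(s[172:192,240:262].max(2))
E
```

```text
top0 rows 214.. cols 286..
[[137 138 138 138 141 136 138 138 139 138 136 138 136 137 138 137 137 137 138 137 138 137 138 139 142]
 [141 141 142 144 142 139 139 138 141 142 140 138 139 139 139 139 140 139 137 136 137 137 137 138 135]
 [143 141 140 141 143 145 144 142 144 146 144 141 142 142 144 141 138 140 142 141 141 139 142 140 138]
 [144 144 145 145 146 147 146 144 142 140 140 145 145 145 148 143 138 140 142 144 142 142 145 144 142]
 [147 146 146 147 147 147 144 133 116 113 123 136 148 147 145 139 126 131 139 144 142 142 145 147 146]
 [143 142 143 143 144 142 133 109  82  78  98 124 144 145 139 126 111 118 131 144 150 154 159 161 151]
 [137 139 139 135 135 137 127 103  79  81 104 135 153 148 134 119 107 112 124 147 163 174 180 180 164]
 [139 140 139 135 136 135 135 121 111 126 143 165 173 161 140 128 119 112 111 127 143 152 162 167 162]
 [135 133 142 145 138 129 129 125 126 137 147 155 154 146 137 138 142 131 119 114 119 130 156 181 188]
 [138 136 137 136 126 115 122 137 154 159 149 136 128 128 149 176 190 183 156 124 116 144 185 210 218]
 [172 176 165 144 125 118 142 176 198 201 1
[... 3282 characters left out ...]
4 116 104  83  55  36  48  80 105 112 112 113 111 113 123 128]
 [126 129 131 132 131 129 126 123 117  95  62  40  52  80 103 111 112 112 113 123 144 161]
 [125 126 129 132 132 130 128 127 126 111  86  71  75  86 101 109 111 113 115 125 148 171]
 [128 126 127 130 131 132 131 129 128 123 109 100 101  98  99 106 111 112 114 119 134 153]
 [132 127 125 127 131 133 132 130 129 126 121 118 119 110 101 103 110 113 112 114 122 130]
 [136 131 127 125 128 131 133 132 131 129 128 128 127 114  99  99 109 113 110 111 118 121]
 [140 136 130 126 125 127 130 133 132 130 129 128 122 109  96  96 105 109 106 108 117 120]
 [142 140 134 128 125 126 128 132 133 132 129 126 120 110 102 102 108 106 102 107 116 120]]
```

```bash
cat > fit.py <<'E'
from h import *
from scipy.optimize import minimize
K=8
def cov(polys,u0,v0,w,h,n='scene'):
    m=np.zeros((h*K,w*K),np.uint8)
    for P in polys:
        q=((proj(n,P)-[u0,v0]+.5)*K*16).astype(np.int32); cv2.fillConvexPoly(m,cv2.convexHull(q.reshape(-1,1,2)),255,shift=4)
    return m.astype(np.float32)/255
def render(p,o,Rr,win,slant,sh):
    a,r,du,dv,zb,blur,xs=p; W=lambda P:np.array(P)@Rr.T+o
    pol=lambda r,a,t,x:[x,r*np.sin(a)+t*np.cos(a),.114-r*np.cos(a)+t*np.sin(a)]
    tab=W([pol(q,a,t,x) for q in(r-.005,r+.005) for t in(-.0055,.0055) for x in(.028,.040)])
    th=.0013
    sh1=W([pol(q,slant,t,x) for q in(0,.08) for t in(-th,th) for x in(xs-.001,xs+.001)])
    sh2=W([pol(q,slant,t,x) for q in(.08-2*th,.08) for t in(-th,th) for x in(xs,.038)])
    plate=W([[.028,y,z] for y in(-.058,.058) for z in(zb,.122)])
    u0,v0,w,h=win
    pl=cov([plate],*win);tb=cov([tab],*win);pt=cov([sh1,sh2],*win)
    tb=np.maximum(tb,0);pt=pt*1
    L=[(1-pl)*(1-np.maximum(tb,pt)),pl*(1-np.maximum(tb,pt)),tb*(1-pt),pt]
    out=[]
    for x in L:
        x=cv2.warpAffine(x,np.float32([[1,0,du*K],[0,1,dv*K]]),(w*K,h*K),borderMode=cv2.BORDER_REPLICATE)
        x=cv2.GaussianBlur(x,(0,0),max(blur,.2)*K); out.append(cv2.resize(x,(w,h),interpolation=cv2.INTER_AREA).ravel())
    return np.array(out).T
def fit(img,o,Rr,win,slant,a0s=(.22,.27,.32,.37,.42)):
    u0,v0,w,h=win; I=img[v0:v0+h,u0:u0+w].max(2).astype(float).ravel(); best=None
    def cost(p):
        A=render(p,o,Rr,win,slant,0); c=np.linalg.lstsq(A,I,rcond=None)[0]; e=A@c-I
        return (np.minimum(abs(e),25)**2).mean()+50*((p[1]-.0865)/.003)**2*.02+ 2*(p[2]**2+p[3]**2)*.5
    for a in a0s:
        x0=np.array([a,.0865,0,0,.02,.6,.031])
        S=np.vstack([x0]+[x0+d for d in np.diag([.04,.002,.5,.5,.006,.15,.0015])])
        r=minimize(cost,x0,method='Nelder-Mead',options=dict(initial_simplex=S,maxiter=350,xatol=1e-4,fatol=1e-3))
        print(a,r.fun.round(2),r.x.round(4),flush=True)
E
cat > run5.py <<'E'
from fit import *
yw=np.radians(-9.73);c,s=np.cos(yw),np.sin(yw);R=np.array([[c,-s,0],[s,c,0],[0,0,1]])
print('s5');fit(cv2.imread('pics/s5.png'),np.array([.5257,.1812,.1001]),R,(287,206,14,25),0)
yw=np.radians(6.5);c,s=np.cos(yw),np.sin(yw);R=np.array([[c,-s,0],[s,c,0],[0,0,1]])
im=cv2.resize(cv2.imread('pics/scene0.png'),(512,384),interpolation=cv2.INTER_AREA)
print('s0');fit(im,np.array([.4766,-.1863,0]),R,(242,167,15,22),0)
E
time timeout 500 python3 run5.py
```

```text
s5
0.22 56.91 [0.2839 0.0855 0.3614 0.2169 0.0119 0.8696 0.0289]Traceback (most recent call last):
  File "run5.py", line 3, in <module>
    print('s5');fit(cv2.imread('pics/s5.png'),np.array([.5257,.1812,.1001]),R,(287,206,14,25),0)
                ~~~^^^^^^^^^^^^^^^^^^^^^^^^^^^^^^^^^^^^^^^^^^^^^^^^^^^^^^^^^^^^^^^^^^^^^^^^^^^^^
  File "fit.py", line 34, in fit
    r=minimize(cost,x0,method='Nelder-Mead',options=dict(initial_simplex=S,maxiter=350,xatol=1e-4,fatol=1e-3))
    res = _minimize_neldermead(fun, x0, args, callback, bounds=bounds,
                               **options)
    fxr = func(xr)
    fx = function(np.copy(x), *(wrapper_args + args))
  File "fit.py", line 29, in cost
    A=render(p,o,Rr,win,slant,0); c=np.linalg.lstsq(A,I,rcond=None)[0]; e=A@c-I
  File "fit.py", line 18, in render
    pl=cov([plate],*win);tb=cov([tab],*win);pt=cov([sh1,sh2],*win)
                                               ~~~^^^^^^^^^^^^^^^^
  File "fit.py", line 7, in cov
    q=((proj(n,P)-[u0,v0]+.5)*K*16).astype(np.int32); cv2.fillConvexPoly(m,cv2.convexHull(q.reshape(-1,1,2)),255,shift=4)
        ~~~~^^^^^
  File "h.py", line 6, in proj
    m,R,t=cam(n); c=np.atleast_2d(P)@R.T+t; s=c[:,:2]/c[:,2:]; s=s*(1+m['k1']*(s**2).sum(1,keepdims=True))
          ~~~^^^
  File "h.py", line 4, in cam
    m=eyes.camera_model(n); R=cv2.Rodrigues(np.array(m['rvec'],float))[0]; return m,R,np.array(m['tvec'],float).ravel()
ValueError: time passes only in moves, steps and waits

real	0m6.038s
user	0m5.165s
sys	0m0.274s
```

Too many model queries; cache the calibration.

```bash
sed -i 's/^def cam(n)/import functools\n@functools.cache\ndef cam(n)/' h.py; sed -i 's/(.22,.27,.32,.37,.42)/(.24,.30,.36)/' fit.py
time timeout 500 python3 run5.py
```

```text
s5
0.24 56.39 [0.273  0.0856 0.5099 0.3591 0.0115 0.8556 0.0293]
0.3 56.53 [0.2753 0.0847 0.48   0.5841 0.0125 0.8624 0.0294]
0.36 54.97 [0.2736 0.0852 0.5017 0.4786 0.0136 0.9632 0.0297]
s0
0.24 32.86 [ 0.3018  0.0863 -0.0269  0.2325  0.0111  1.0612  0.0285]
0.3 33.06 [0.27   0.0875 0.3224 0.0891 0.0073 1.056  0.0301]
0.36 32.75 [0.2899 0.087  0.061  0.1036 0.0102 1.083  0.029 ]
real	0m7.263s
user	0m7.798s
sys	0m0.148s
```

>>> arm_command --deltas '[[[0.05, 0.3, -0.07, -1.047, 0.18, 0], [0.05, 0.3, -0.075, -1.047, 0.18, 0], [0.05, 0.3, -0.08, -1.047, 0.18, 0], [0.05, 0.3, -0.08, -1.047, 0.18, 0], [0, 0, 0, 0, 0, 0], [0, 0, 0, 0, 0, 0], [0, 0, 0, 0, 0, 0], [0, 0, 0, 0, 0, 0], [0, 0, 0, 0, 0, 0], [0, 0, 0, 0, 0, 0], [0, 0, 0, 0, 0, 0], [0, 0, 0, 0, 0, 0]]]'

```text
t: 13.2
tool_pos: [0.5343, 0.2438, 0.1946]
orientation: [2.246, 1.896, -0.321]
force: [1.4, -0.1, 6.7]
opening: 0.0137
gripper_force: 50.0
```

>>> arm_command --deltas '[[[0, 0, 0, 0, 0, 0], [0, 0, 0, 0, 0, 0], [0, 0, 0, 0, 0, 0], [0, 0, 0, 0, 0, 0], [0, 0, 0, 0, 0, 0], [0, 0, 0, 0, 0, 0], [0, 0, 0, 0, 0, 0], [0, 0, 0, 0, 0, 0]]]'

```text
t: 13.87
tool_pos: [0.5342, 0.2438, 0.1946]
orientation: [2.246, 1.896, -0.321]
force: [1.2, -0.4, 6.7]
opening: 0.0137
gripper_force: 50.0
```

```bash
cat > run8.py <<'E'
from fit import *
st,Rr,o=pose();th=np.arcsin(-Rr[2,1]);print(st['tool_pos'],o,th,st['force'],st['wrist_torque'])
s=np.mean([eyes.read_camera('scene') for _ in range(8)],0).round().astype(np.uint8)
cv2.imwrite('pics/s8.png',s)
u,v=proj('scene',o+Rr@[.033,.01,.075])[0].astype(int)
np.set_printoptions(linewidth=200)
print('origin',u-9,v-8);print(s[v-8:v+20,u-9:u+13].max(2))
q=lambda P:(proj('scene',o+Rr@P)).round(1).tolist()
for a in(.2,.25,.3,.35): print(a,'mark',q([.038,.08*np.sin(a),.114-.08*np.cos(a)]),'tab',q([.034,.086*np.sin(a),.114-.086*np.cos(a)]))
for sl in (th-.05,th,th+.05):
    print('slant',sl);fit(s,o,Rr,(u-9,v-8,15,27),sl,(.27,.32))
E
python3 run8.py
```

```text
[0.53424826 0.24377214 0.19460614] [0.52722393 0.20118526 0.04729943] 0.28502719850397545 [ 1.24103213 -0.43855439  6.69307017] [-0.74277498 -0.00958911  0.11623426]
origin 291 227
[[119 113 111 109 108 110 113 114 115 115 111  96  78  78 101 124 133 143 157 166 174 177]
 [124 115 112 111 108 109 113 115 116 116 111  92  70  74  96 113 115 114 115 117 124 132]
 [128 118 114 111 108 107 112 115 116 115 110  90  72  79  98 112 111 107 102  94  94 103]
 [131 122 116 113 109 107 111 115 116 115 107  86  73  87 104 114 116 117 110  96  92 101]
 [132 126 118 113 110 108 111 115 116 114 104  83  75  95 111 116 118 121 117 104  97 106]
 [132 128 119 112 113 113 114 115 115 113 103  85  84 102 114 117 117 119 120 114 106 110]
 [134 129 121 114 114 114 114 114 114 112 102  87  92 109 115 117 117 118 120 117 108 109]
 [137 133 127 120 115 114 112 110 111 111 100  85  94 111 117 117 117 117 117 111 104 103]
 [139 137 132 124 117 113 109 107 109 108  96  83  94 112 117 117 117 117 115 110 105 101]
 [137 139 136 129 121 114 110 106 105  99  87  80  95 112 117 117 117 117 116 114 109 102]
 [133 137
[... 1595 characters left out ...]
 113 110 104 116 146 150 130 112]]
0.2 mark [[297.5, 244.3]] tab [[298.6, 245.3]]
0.25 mark [[298.1, 245.3]] tab [[299.2, 246.3]]
0.3 mark [[298.7, 246.2]] tab [[299.8, 247.3]]
0.35 mark [[299.3, 247.1]] tab [[300.5, 248.3]]
slant 0.23502719850397547
0.27 150.5 [0.2969 0.0849 0.0769 0.9669 0.0179 1.0272 0.0288]
0.32 152.98 [0.29   0.0856 0.3028 0.7448 0.0153 0.8881 0.0291]
slant 0.28502719850397545
0.27 149.37 [ 0.3353  0.0848 -0.4043  0.2325  0.0184  1.0654  0.0277]
0.32 151.45 [0.3001 0.0851 0.0354 0.4352 0.0145 1.0571 0.0293]
slant 0.33502719850397544
0.27 155.27 [ 0.3016  0.0861 -0.0936 -0.0549  0.0146  1.0634  0.0298]
0.32 155.29 [ 0.3051  0.0862 -0.2168  0.1191  0.0164  1.1777  0.0296]
```

```bash
python3 - <<'E'
from h import *
s=cv2.imread('pics/s8.png')[214:258,284:320];s5=cv2.imread('pics/s5.png')[194:238,278:314]
f=lambda i:np.clip(cv2.resize(i,None,fx=11,fy=13,interpolation=cv2.INTER_CUBIC).astype(float)*1.5,0,255)
cv2.imwrite('pics/m8.png',np.hstack([f(s5),f(s)]))
E
```

```text
[ WARN:0@0.344] global loadsave.cpp:1063 imwrite_ Unsupported depth image for selected encoder is fallbacked to CV_8U.
```

View pics/m8.png

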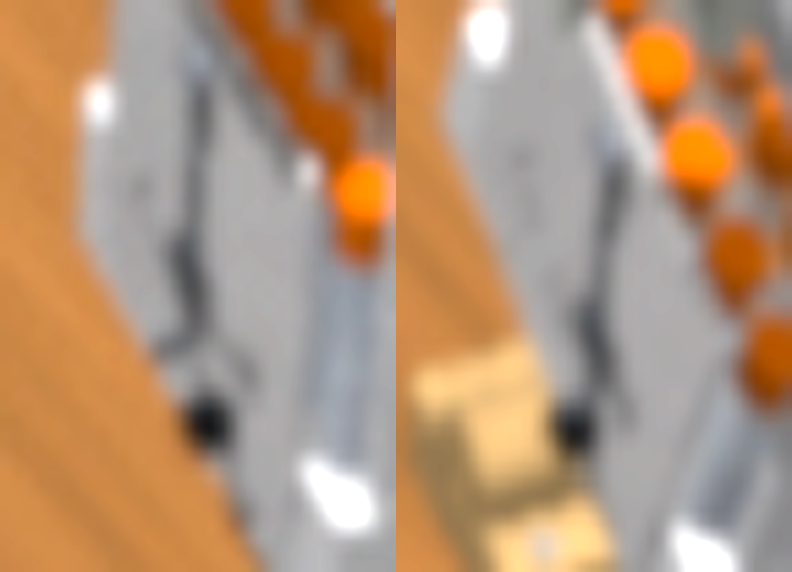

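```bash
python3 -c "
from plant import ticket
print(ticket.close_job())"
```

```text
the job is handed in; nothing more can be done
None
```

The job is handed in at about 14 s: the gripper still holds the rack on the hump, slanted about 0.285 rad towards the tab. I estimate the tab at 0.27–0.305 rad, and in the last picture the pointer tip is over it as far as the camera can resolve; the judge's verdict was not shown.

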